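Draw a tray out of its rack with a hook tool

ROBOT

A 6-joint arm with a two-finger parallel gripper is mounted at the origin on a cart in front of the work surface, level with it; the furniture and walls round the work are solid. World frame = base frame: x ahead of the robot, y to its left, z up, the work surface at z = 0. Lengths are in m, angles in rad, forces in N, time in s.
With the tool pointing down it reaches from about 0.25 to 0.8 m from the base axis. Payload 8.5 kg.
Tool frame: the origin (TCP) lies midway between the tips of the shut fingers; the grasp point (between the pads) lies 19 mm behind it; z points along the fingers, y is the line along which they close (so a half turn about z gives the same grasp; the last joint's range is limited). The gripper opens to 85 mm and grips with 20 to 120 N. Pads are 22 mm wide; open, the fingers measure 114 mm over their backs; the gripper's body (76 mm by 85 mm) begins 54 mm behind the grasp point. The pads swing forward as they close: fully open they stand 13 mm farther back than shut.
Start: joints at [-1.202, 0.238, -0.013, 1.319, 0, 1.571], TCP at [0.189, -0.49, 0.198] pointing down, gripper open.
Joint ranges: [-2.66, 2.66], [-1.03, 1.9], [-1.14, 1.46], [-1.82, 2.27], [-1.45, 1.34], [-3.14, 3.14]. Speed limits (rad/s): [2.22, 2.22, 2.79, 3.14, 3.14, 3.14].

INTERFACE

Orientations are given as [roll, pitch, yaw] about the fixed x, y, z axes, in that order (R = Rz(yaw) Ry(pitch) Rx(roll)).
In Python, from rig import ctrl gives the robot as it stands.
- The arm moves only by the tool send_rows, never from a script. Its argument "rows" is a list of rows, each a list of 3 entries, a list of its own where there are three numbers: the shift along the world's x, y, z in mm, then the turn, a rotation vector about the world's x, y, z in rad, then the closure in counts, from 0 (fully open) to 255 (shut). In form: [[[dx, dy, dz], [rx, ry, rz], grip], ...]. A call has exactly 8 rows; each row is the pose to reach, as a shift and turn from the pose commanded when the call began; what a row does not reach only later rows make up. A row lasts 1/12 s, in which the tool goes at most 41.7 mm and 7.16 degrees, less where a joint would pass 70% of its speed; a pose out of reach is approached as far as the arm can. A call with a gripper value outside its range is refused whole. The fingers move at their own pace and stop on an object; "squeeze" is the grip in N (left out, the last holds). Time passes only in rows, so rows that repeat a pose let the fingers close, or fill a call up. It gives the time, the measured TCP pose, the force, the opening and the grip force at its end, in the units of the state.
- ctrl.read_state(): the state, without advancing time (a new reading comes with each control period).
- ctrl.read_camera(name): name is "side" or "top" or "wrist"; returns the picture (420x560x3 uint8, red, green, blue); there is no depth.
- ctrl.camera_params(name): a dict with "intrinsics" (3x3 intrinsics, pixels), "k1" (the pictures are not rectified: a ray, as slopes to the right and down, at radius r is drawn at 1 + k1 r^2 times it, then the intrinsics apply), "pose" (4x4, takes a point from camera to world coordinates); the wrist camera has in their place "tool_from_camera" (4x4, takes a point from camera to tool coordinates, whose origin is the TCP and whose axes are the flange's). Camera axes: x right, y down, z forward; pixel columns grow to the right and rows downward; lengths in m; the calibration is good to about 2 mm. A picture is of the moment at which its call begins: read the wrist's pose just before it. camera_params takes no time and is no camera call.
- ctrl.close_job(): hands the job in; it is judged then, once.
The state is a dict: "clock": time; "qpos": joint angles; "joint_vel": joint speeds; "effort": joint torques, N m; "eef_pos": TCP position; "tool_rot": TCP orientation; "ft_force": force on the tool from outside, world axes, zero at the start; "torque": the same for the moment, N m; "grip_width": opening from 0.0 (shut) to 1.0 (fully open); "grip_force": force on a finger pad.
Only numpy, scipy, OpenCV 4.12 (cv2) and the standard library are available. Lean on these libraries where they do the work, as an engineer would, in place of code of your own. Each camera call takes 0.05 s, during which the arm holds its last target. There are 200 camera calls.

TASK

A small tray with a tin in it stands in the low tray rack. Take the hook tool from its rest, drop its prong into the eye on the tray's front and draw the tray out gently until the spring catch beside the runway has snapped in behind the tray's tooth, without hauling hard against the stop and without touching the tray with the fingers. Then unhook, lay the tool back in its rest as it was, and leave the spool, the bottle and the other tin where they stand.

Things in the scene. Friction and masses are not known exactly. Their poses are not given: they have to be found in the camera images.
- rack: Fixed grey sheet-metal rack, 100 deep x 104 wide x 54 high, open at its mouth. Origin: middle of the mouth on the bench; x points into the rack, y to the left as one looks in, z up. Its 4 mm floor runs on 105 mm in front of the mouth (towards -x) as an open runway between guide rails 12 mm high, 74 mm apart.
- tray: Loose open aluminium tray, 80 long (x) x 72 wide x 28 high, 0.3 to 0.5 kg, on the rack's floor (4 mm above the bench) between the rails with 1 mm play; a tin lies in it. x points into the rack. Origin: centre of its underside. The front wall (40 mm from the origin, at -x) carries the eye. On each flank at the front a tooth slopes up 9 mm over 18 mm, then drops steeply.
- eye (a point): Centre of the steel eye on the tray's front: a ring lying flat, hole 16 mm across, bar 5 mm thick, centre 13.5 mm ahead of the front wall and 20 mm above the bench; the prong goes in from above. Sliding the tray takes 1 to 3 N, passing the catch up to about 12 N; within 3 mm after that the tray meets the rigid stop. More than 22 N between hook and tray is too much.
- catch (a joint): Spring catch, rad: 0 with no tray at it; pushed outward to about 0.2 while the tray's tooth passes; falls back to about 0.07 (0.05 to 0.15) when it has snapped in behind the tooth and the tray is fully out, and then holds the tray.
- hook: Loose hook tool, 0.12 kg: wooden handle 68 long (x) x 18 wide (y) x 22 high; from its +x end, at mid height, a 7 mm round steel shank runs to 60 mm ahead of the origin, then turns straight down into a prong. Origin: centre of the handle's underside; x points to the prong, z up. Grip the handle across its width, in the middle, between the rest's uprights.
- hook_prong (a point): Tip of the hook tool's prong: 60 mm ahead of the hook's origin and 37 mm below the handle's underside.
- rest: Fixed wooden rest, foot 84 x 70 mm, two notched uprights 8 mm thick, centred 28 mm either side of the middle (x). The handle lies in the notches along the rest's x axis, underside 55 mm above the bench, between flared cheeks 15 mm high with 2.5 mm play at the bottom, prong towards +x. Origin: centre of the foot on the bench; the hook's origin starts above it within 3 mm.
- spool: Spool of solder wire, 60 mm across, 32 high, a bystander; origin centre of underside.
- bottle: Small dropper bottle, 33 mm across, 102 high, a bystander; origin centre of underside.
- spare_tin: Round metal tin, 60 mm across, 27 high, standing on the bench, a bystander; origin centre of underside.
- runway (a point): Point on the rack's runway, 50 mm in front of the mouth. An adjustable dark steel stop is clamped across the runway: two posts, tops 26 mm above the bench, 44 mm free between them. Its place is not given and differs: stop face 62 to 90 mm in front of the mouth. It carries the brass spring catch (to 34 mm high) at the left (+y) edge; the nose stands about 29 mm behind the stop face.

How it is judged:
By the outcome, as a careful person would: the job done as asked, in the order asked, and still so for the second after the job is handed in, with the robot touching nothing.
It also fails if it takes over 72 s, if anything falls off the work surface, if the arm or the gripper's body presses on something with over 40 N, if the wrist force passes 120 N, or if a joint passes its speed limit or range.

## Working session

There is one attempt and no reset: what is moved stays moved. The work goes in short steps, Python scripts to look and compute and a tool call to move; the robot and the scene stay as the last step left them, time stands still between calls to the robot, and variables do not carry over. Pictures are saved under pics/ and viewed, at most 10 in all, crops included, and the job is handed in when it is done.

Besides the shell and the picture viewer there is one more tool, called after "Call:" as name(argument=value, ...), one argument or row to a line, values as JSON. send_rows: Moves the arm, as the interface text tells. Its arguments: {"type":"object","properties":{"rows":{"type":"array"},"squeeze":{"type":"number"}},"required":["rows"]}

```bash
ls; mkdir -p pics
python3 - <<'E'
from rig import ctrl
import cv2,numpy as np
s=ctrl.read_state();print(s)
for n in("top","side"):
    cv2.imwrite(f"pics/{n}0.png",ctrl.read_camera(n)[:,:,::-1]);print(n,ctrl.camera_params(n))
print(ctrl.camera_params("wrist"))
E
```

```text
pics
{'clock': 0.0, 'qpos': array([-1.20195690e+00,  2.38822729e-01, -1.42409878e-02,  1.31919554e+00,
        2.17083103e-05,  1.57077815e+00]), 'joint_vel': array([ 1.99550650e-04, -1.61684720e-03, -1.06292024e-03, -2.64443868e-03,
        3.86517172e-04, -5.85278634e-05]), 'effort': array([ 1.20787601e-03, -5.38778222e+01,  3.46437764e+01,  1.84100156e-02,
        3.12403756e-05,  1.34134905e-05]), 'eef_pos': array([ 0.18912326, -0.48926615,  0.19786082]), 'tool_rot': array([-3.14012973e+00, -2.17348736e-05,  3.68857564e-01]), 'ft_force': array([-0.01632028, -0.32836542,  0.49823397]), 'torque': array([-0.00979871,  0.00298499,  0.02032292]), 'grip_force': 0.0, 'grip_width': 0.9989662719666603}
top {'intrinsics': array([[543.72500077,   0.        , 284.86702845],
       [  0.        , 543.72500077, 211.76503962],
       [  0.        ,   0.        ,   1.        ]]), 'k1': -0.17965922468293477, 'pose': array([[ 0.02318001, -0.99791664,  0.06020858,  0.39500354],
       [-0.99970921, -0.02353781, -0.00524005, -0.1672326 ],
       [ 0.00664631, -0.0600696 , -0.99817206,  1.17547076],

[... 381 characters left out ...]
 -1.18605267],
       [ 0.00381741, -0.91479057, -0.40391043,  0.56149416],
       [ 0.        ,  0.        ,  0.        ,  1.        ]])}
{'intrinsics': array([[349.48206874,   0.        , 278.33827288],
       [  0.        , 349.48206874, 206.9806988 ],
       [  0.        ,   0.        ,   1.        ]]), 'k1': -0.0037944502425320413, 'tool_from_camera': array([[-7.38715356e-04, -9.55394104e-01, -2.95332965e-01,
         7.48058467e-02],
       [ 9.99999505e-01, -9.02475950e-04,  4.18189722e-04,
        -1.91714962e-04],
       [-6.66066893e-04, -2.95332510e-01,  9.55394298e-01,
        -1.75478628e-01],
       [ 0.00000000e+00,  0.00000000e+00,  0.00000000e+00,
         1.00000000e+00]])}
```

View pics/top0.png

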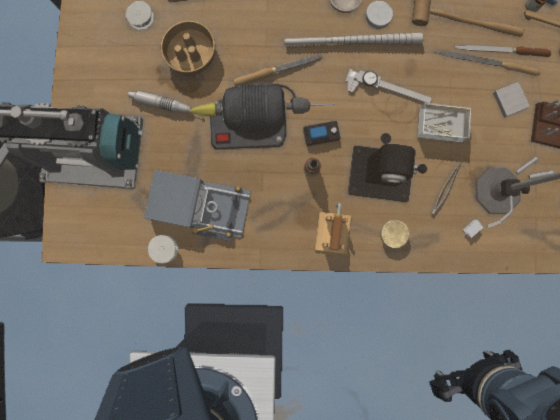

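View pics/side0.png

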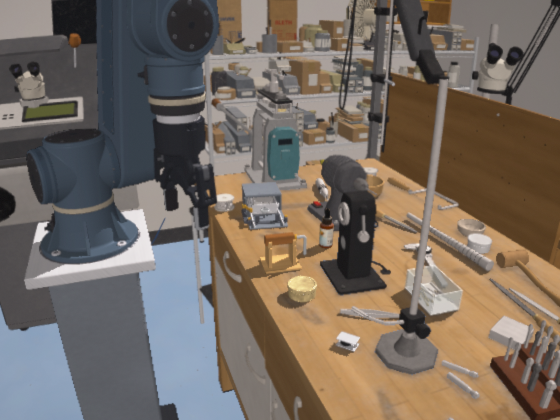

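The top view shows the rack's roof at (173,198) with the runway running right to (245,215). The rest and hook are at (335,230) with the prong up at (340,208), the bottle at (313,165), and tins at (396,233) and (162,250). I'll zoom in.

```bash
cat > h.py <<'E'
from rig import ctrl
import cv2,numpy as np
from scipy.spatial.transform import Rotation as R
def pose(n):
    p=ctrl.camera_params(n)
    if n!="wrist": return p,p["pose"]
    s=ctrl.read_state();T=np.eye(4);T[:3,:3]=R.from_euler("xyz",s["tool_rot"]).as_matrix();T[:3,3]=s["eef_pos"]
    return p,T@p["tool_from_camera"]
def snap(n,f,crop=None,k=1):
    p,T=pose(n);im=ctrl.read_camera(n)[:,:,::-1];np.save("pics/"+f+".npy",T)
    cv2.imwrite("pics/"+f+"_full.png",im)
    if crop: x0,x1,y0,y1=crop;im=im[y0:y1,x0:x1]
    cv2.imwrite("pics/"+f+".png",cv2.resize(im,None,fx=k,fy=k,interpolation=cv2.INTER_CUBIC))
def px2w(n,uv,z,T=None):
    p=ctrl.camera_params(n);T=p["pose"] if T is None else T
    d=cv2.undistortPoints(np.array([[uv]],float),p["intrinsics"],np.array([p["k1"],0,0,0,0.]))[0,0]
    r=T[:3,:3]@[d[0],d[1],1];return T[:3,3]+r*(z-T[2,3])/r[2]
def w2px(n,P,T=None):
    p=ctrl.camera_params(n);T=p["pose"] if T is None else T;Ti=np.linalg.inv(T)
    return cv2.projectPoints(np.array(P,float).reshape(-1,1,3),cv2.Rodrigues(Ti[:3,:3])[0],Ti[:3,3],p["intrinsics"],np.array([p["k1"],0,0,0,0.]))[0][:,0]
E
python3 - <<'E'
import cv2
i=cv2.imread("pics/top0.png")
cv2.imwrite("pics/t1.png",cv2.resize(i[160:275,140:360],None,fx=3.6,fy=3.6,interpolation=cv2.INTER_CUBIC))
E
```

```text
(no output)
```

View pics/t1.png

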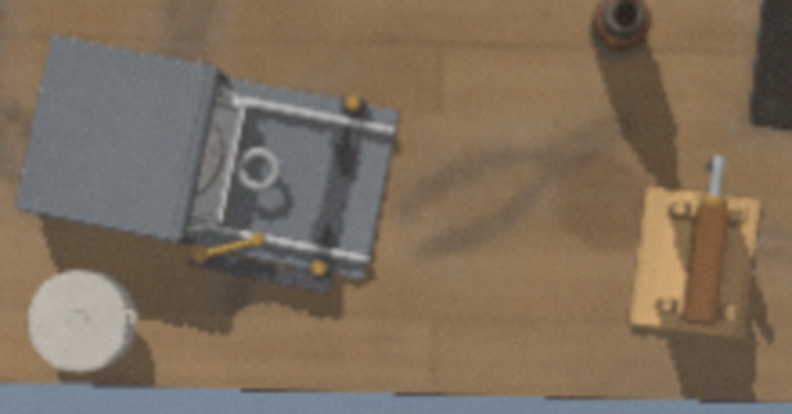

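The zoom shows the roof corners at (55,37), (216,70), (185,240) and (17,208), the eye at (259,168), the stop at about (340,190), the handle from (712,200) to (702,320), and the prong bend at (716,158). All are crop pixels at 3.6x.

Run:
```python
from h import *
f=lambda u,v,z: np.round(px2w("top",(140+(u+.5)/3.6-.5,160+(v+.5)/3.6-.5),z)*1000,1)
c=[f(*p,.054) for p in((55,37),(216,70),(185,240),(17,208))]
print("roof",c,[np.linalg.norm(c[i]-c[i-1]) for i in range(4)])
m=(c[1]+c[2])/2;b=(c[0]+c[3])/2;print("mouth",m,"yaw",np.degrees(np.arctan2(*(b-m)[1::-1])), "yaw2",np.degrees(np.arctan2(*(c[3]-c[0])[1::-1]))-90)
e=f(259,168,.02);print("eye",e)
a=(b-m)/np.linalg.norm(b-m);print("eye along",(e-m)@a)
print("stop posts",f(353,103,.026),f(319,268,.026),"catch",f(258,240,.034),f(198,255,.034))
h1,h2=f(712,200,.077),f(702,320,.077);print("handle",h1,h2,np.linalg.norm(h1-h2),np.degrees(np.arctan2(*(h1-h2)[1::-1])))
print("bend",f(716,158,.067))
foot=[f(*p,.008) for p in((648,187),(761,203),(742,335),(632,327))];print("foot",foot,sum(foot)/4,np.degrees(np.arctan2(*(foot[1]-foot[2])[1::-1])),np.degrees(np.arctan2(*(foot[0]-foot[3])[1::-1])))
```

```text
roof [array([544.1, 101.4,  54. ]), array([526.6,   5.9,  54. ]), array([427.9,  20.6,  54. ]), array([443.9, 119.8,  54. ])] [np.float64(101.87541410958784), np.float64(97.09016428042544), np.float64(99.78867671234052), np.float64(100.4820381958885)]
mouth [477.25  13.25  54.  ] yaw 80.23730323591879 yaw2 79.5945464713096
eye [472.7 -16.6  20. ]
eye along -30.18926137409342
stop posts [512.  -71.9  26. ] [414.2 -54.6  26. ] catch [429.5 -19.1  34. ] [419.9  16.   34. ]
handle [ 456.8 -279.7   77. ] [ 389.2 -275.3   77. ] 67.74304392334318 -3.7240579727482666
bend [ 481.4 -282.6   67. ]
foot [array([ 467.6, -248.2,    8. ]), array([ 459.6, -316.3,    8. ]), array([ 380.4, -306.3,    8. ]), array([ 383.8, -240.4,    8. ])] [ 422.85 -277.8     8.  ] -7.196235429081363 -5.3176984669213105
```

Call:
send_rows(
  rows=[
    [[30,27,-6],[0,0,-0.058],0],
    [[60,54,-12],[0,0,-0.116],0],
    [[90,81,-18],[0,0,-0.174],0],
    [[120,108,-25],[0,0,-0.232],0],
    [[150,135,-32],[0,0,-0.29],0],
    [[180,162,-38],[0,0,-0.348],0],
    [[210,189,-44],[0,0,-0.406],0],
    [[234,212,-48],[0,0,-0.464],0],
  ],
)

```text
clock: 0.77
eef_pos: [0.4246, -0.2755, 0.1497]
tool_rot: [-3.141, 0.0, -0.097]
ft_force: [-0.2, -0.8, 0.5]
grip_width: 1.002
grip_force: 0.0
```

Run:
```python
from h import *
snap("wrist","w1",(80,480,60,360),2)
s=ctrl.read_state();print({k:np.round(s[k],4) for k in("clock","qpos","eef_pos","tool_rot","ft_force")})
T=np.load("pics/w1.npy")
print([(np.round((w2px("wrist",np.array(P)/1000,T)[0]-[80,60])*2)) for P in([457,-280,77],[389,-275,77],[481,-282,66])])
```

```text
{'clock': np.float64(0.8167), 'qpos': array([-0.5691,  0.2303, -0.1529,  1.1885,  0.0027,  2.6722]), 'eef_pos': array([ 0.4277, -0.2724,  0.1491]), 'tool_rot': array([-3.1388e+00, -5.0000e-04, -9.9700e-02]), 'ft_force': array([ 2.6867,  2.3555, -0.1912])}
[array([400., 201.]), array([404., 377.]), array([399., 130.])]
```

View pics/w1.png

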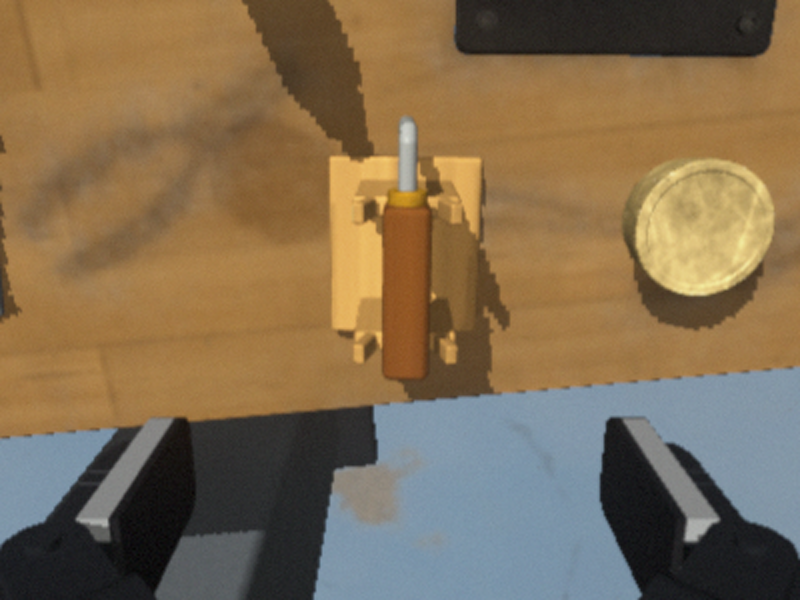

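The wrist view shows the handle from (407,207) to (405,375) in the crop. It is parallel to the tool axis, the cheeks sit symmetrically either side, and the spare tin is clear to the right.

Run:
```python
from h import *
T=np.load("pics/w1.npy")
g=lambda u,v,z:np.round(px2w("wrist",((u+.5)/2-.5+80,(v+.5)/2-.5+60),z,T)*1000,1)
a,b=g(407.5,207,.077),g(405.5,375,.077);print(a,b,(a+b)/2,np.linalg.norm(a-b),np.degrees(np.arctan2(*(a-b)[1::-1])))
f=[g(*p,.008) for p in((331,157),(481,157))];print(f, "tip",g(408,120,.066))
s=ctrl.read_state();print(s["eef_pos"],s["tool_rot"])
```

```text
[ 455.  -282.3   77. ] [ 390.1 -275.4   77. ] [ 422.55 -278.85   77.  ] 65.2657643791904 -6.068741691217535
[array([ 468.5, -250.2,    8. ]), array([ 461.9, -317. ,    8. ])] tip [ 484.5 -285.4   66. ]
[ 0.42765031 -0.27244798  0.14906105] [-3.13876585e+00 -4.84798509e-04 -9.96818059e-02]
```

Call:
send_rows(
  rows=[
    [[0,-1,-10],[0,0,-0.01],0],
    [[0,-1,-30],[0,0,-0.01],0],
    [[0,-1,-50],[0,0,-0.01],0],
    [[0,-1,-70],[0,0,-0.01],0],
    [[0,-1,-86],[0,0,-0.01],0],
    [[0,-1,-97],[0,0,-0.01],0],
    [[0,-1,-103],[0,0,-0.01],0],
    [[0,-1,-103],[0,0,-0.01],0],
  ],
)

```text
clock: 1.48
eef_pos: [0.4217, -0.2786, 0.046]
tool_rot: [-3.14, 0.002, -0.106]
ft_force: [-0.7, -0.6, 0.3]
grip_width: 0.999
grip_force: 0.0
```

Call:
send_rows(
  rows=[
    [[0,0,0],[0,0,0],60],
    [[0,0,0],[0,0,0],120],
    [[0,0,0],[0,0,0],180],
    [[0,0,0],[0,0,0],255],
    [[0,0,0],[0,0,0],255],
    [[0,0,0],[0,0,0],255],
    [[0,0,0],[0,0,0],255],
    [[0,0,0],[0,0,0],255],
  ],
  squeeze=60,
)

```text
clock: 2.15
eef_pos: [0.4233, -0.2786, 0.0476]
tool_rot: [-3.142, -0.0, -0.105]
ft_force: [0.3, -0.6, -0.4]
grip_width: 0.002
grip_force: 0.0
```

The fingers shut on nothing, so I'll look before going on.

Run:
```python
from h import *
snap("wrist","w2")
i=cv2.imread("pics/w2_full.png")
snap("side","s2",(230,370,200,320),1)
j=cv2.imread("pics/s2.png");j=cv2.resize(j,(490,420),interpolation=cv2.INTER_CUBIC)
cv2.imwrite("pics/c2.png",np.hstack([i[:,130:430],j]))
s=ctrl.read_state();print(s["eef_pos"],s["grip_width"],s["grip_force"])
```

```text
[ 0.42324476 -0.27861601  0.0474699 ] -0.0012309826696574435 0.0
```

View pics/c2.png

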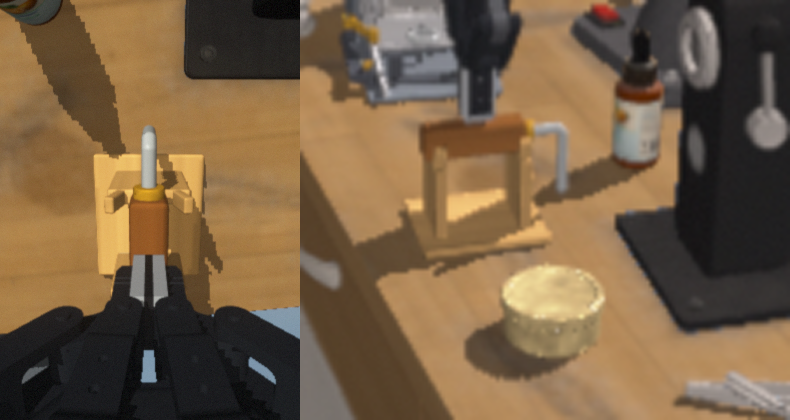

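Run:
```python
from h import *
s=ctrl.read_state();p=s["eef_pos"]
for n in("side",):
  for z in(0.047,.06,.077,.09): 
    q=w2px(n,[p[0],p[1],z])[0];print(z,q,(q-[230,200])*3.5+[300,0])
for P in([.457,-.281,.077],[.389,-.275,.077],[.484,-.284,.066],[.484,-.284,.018],[.457,-.281,.055]): print(P,(w2px("side",P)[0]-[230,200])*3.5+[300,0])
T=np.load("pics/w2.npy")
for P in([.457,-.281,.077],[.484,-.284,.066],p,[.4685,-.25,.008]): print(P,w2px("wrist",P,T)[0]-[130,0])
print(s["qpos"],s["ft_force"])
```

```text
0.047 [279.87708372 245.57958694] [474.56979301 159.52855431]
0.06 [279.90051455 240.47819671] [474.65180093 141.67368847]
0.077 [279.93149801 233.72769948] [474.76024304 118.04694817]
0.09 [279.95545486 228.50442035] [474.84409201  99.76547122]
[0.457, -0.281, 0.077] [525.34653066 111.84825816]
[0.389, -0.275, 0.077] [422.04759378 123.60514973]
[0.484, -0.284, 0.066] [565.424017   122.81764771]
[0.484, -0.284, 0.018] [563.48276779 187.50244527]
[0.457, -0.281, 0.055] [524.78311479 142.18206255]
[0.457, -0.281, 0.077] [145.3247006  197.96406826]
[0.484, -0.284, 0.066] [145.64864051 131.92330397]
[ 0.42324476 -0.27861601  0.0474699 ] [148.08448417 243.23683629]
[0.4685, -0.25, 0.008] [ 94.08097716 154.93896465]
[-5.82228330e-01  3.06955228e-01 -3.27999333e-01  9.35937332e-01
  7.51082643e-05  2.66447166e+00] [-0.2599984  -0.52109569 -0.08328736]
```

The wrist view still fits the hook. In both views, though, the shut tips sit at handle-top height (z≈0.077, side crop (478,118)), about 30 mm higher than the reported TCP. So the real fingers end about 30 mm behind the nominal TCP, and they closed just above the handle. I'll open, go 32 mm lower and grip again.

Call:
send_rows(
  rows=[
    [[0,0,4],[0,0,0],0],
    [[0,0,6],[0,0,0],0],
    [[0,0,6],[0,0,0],0],
    [[0,0,6],[0,0,0],0],
    [[0,0,6],[0,0,0],0],
    [[0,0,6],[0,0,0],0],
    [[0,0,6],[0,0,0],0],
    [[0,0,6],[0,0,0],0],
  ],
)

```text
clock: 2.92
eef_pos: [0.4232, -0.2786, 0.0534]
tool_rot: [-3.141, 0.0, -0.105]
ft_force: [-0.9, 0.4, -0.1]
grip_width: 0.999
grip_force: 0.0
```

Call:
send_rows(
  rows=[
    [[0,0,-4],[0,0,0],0],
    [[0,0,-10],[0,0,0],0],
    [[0,0,-16],[0,0,0],0],
    [[0,0,-22],[0,0,0],0],
    [[0,0,-28],[0,0,0],0],
    [[0,0,-34],[0,0,0],0],
    [[0,0,-38],[0,0,0],0],
    [[0,0,-38],[0,0,0],0],
  ],
)

```text
clock: 3.58
eef_pos: [0.4227, -0.2783, 0.0144]
tool_rot: [-3.141, 0.001, -0.105]
ft_force: [-0.3, 0.0, 0.5]
grip_width: 1.001
grip_force: 0.0
```

Run:
```python
from h import *
snap("wrist","w3")
i=cv2.imread("pics/w3_full.png")
snap("side","s3",(230,370,200,320),1)
j=cv2.imread("pics/s3.png");j=cv2.resize(j,(490,420),interpolation=cv2.INTER_CUBIC)
cv2.imwrite("pics/c3.png",np.hstack([i[:,130:430],j]))
s=ctrl.read_state();print(s["eef_pos"],s["grip_width"],s["ft_force"])
```

```text
[ 0.42314481 -0.27858396  0.01530305] 0.995614668358435 [ 0.15321256 -0.52871876  0.91002726]
```

View pics/c3.png

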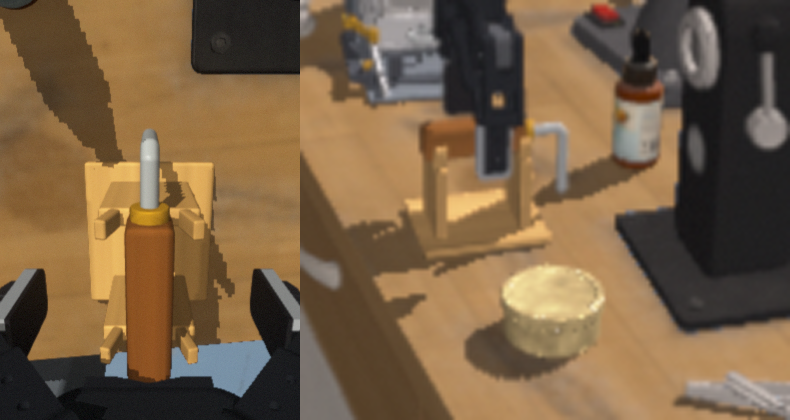

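The fingers now straddle the handle between the uprights, with the near tip at (493,178) below its underside. I'll close.

Call:
send_rows(
  rows=[
    [[0,0,0],[0,0,0],80],
    [[0,0,0],[0,0,0],150],
    [[0,0,0],[0,0,0],255],
    [[0,0,0],[0,0,0],255],
    [[0,0,0],[0,0,0],255],
    [[0,0,0],[0,0,0],255],
    [[0,0,0],[0,0,0],255],
    [[0,0,0],[0,0,0],255],
  ],
  squeeze=80,
)

```text
clock: 4.35
eef_pos: [0.4235, -0.2788, 0.0158]
tool_rot: [3.141, -0.001, -0.105]
ft_force: [0.1, 0.2, 5.6]
grip_width: 0.198
grip_force: 78.3
```

Call:
send_rows(
  rows=[
    [[0,0,4],[0,0,0],255],
    [[0,0,10],[0,0,0],255],
    [[0,0,18],[0,0,0],255],
    [[0,0,28],[0,0,0],255],
    [[0,0,38],[0,0,0],255],
    [[0,0,48],[0,0,0],255],
    [[0,0,55],[0,0,0],255],
    [[0,0,55],[0,0,0],255],
  ],
)

```text
clock: 5.02
eef_pos: [0.4242, -0.2793, 0.0725]
tool_rot: [3.14, -0.003, -0.105]
ft_force: [0.1, -0.1, -1.1]
grip_width: 0.192
grip_force: 78.0
```

Call:
send_rows(
  rows=[
    [[2,10,0],[0,0,0.07],255],
    [[5,24,0],[0,0,0.17],255],
    [[8,38,0],[0,0,0.28],255],
    [[10,52,0],[0,0,0.38],255],
    [[13,66,0],[0,0,0.48],255],
    [[15,80,0],[0,0,0.58],255],
    [[18,94,0],[0,0,0.68],255],
    [[20,108,0],[0,0,0.78],255],
  ],
)

```text
clock: 5.68
eef_pos: [0.4433, -0.1699, 0.0703]
tool_rot: [-3.141, 0.0, 0.68]
ft_force: [-0.6, 0.2, -0.0]
grip_width: 0.196
grip_force: 78.0
```

Call:
send_rows(
  rows=[
    [[3,14,0],[0,0,0.1],255],
    [[5,28,0],[0,0,0.2],255],
    [[8,42,0],[0,0,0.31],255],
    [[11,56,0],[0,0,0.42],255],
    [[14,68,0],[0,0,0.53],255],
    [[16,80,0],[0,0,0.63],255],
    [[18,90,0],[0,0,0.7],255],
    [[19,95,0],[0,0,0.721],255],
  ],
)

```text
clock: 6.35
eef_pos: [0.4622, -0.0746, 0.0703]
tool_rot: [-3.141, -0.0, 1.4]
ft_force: [-0.6, -0.4, -0.8]
grip_width: 0.197
grip_force: 78.0
```

Run:
```python
from h import *
ctrl.read_camera("top");ctrl.read_camera("top")
snap("wrist","w4",(130,430,0,225),2.6)
s=ctrl.read_state();print({k:np.round(s[k],4) for k in("clock","qpos","eef_pos","tool_rot","ft_force","grip_width")})
```

```text
{'clock': np.float64(6.5), 'qpos': array([-1.6200e-01,  2.2560e-01, -3.7780e-01,  9.6780e-01, -2.0000e-04,
        1.5852e+00]), 'eef_pos': array([ 0.4622, -0.0756,  0.0704]), 'tool_rot': array([-3.1413e+00,  2.0000e-04,  1.3944e+00]), 'ft_force': array([-0.0844, -0.0313, -1.2342]), 'grip_width': np.float64(0.1973)}
```

View pics/w4.png

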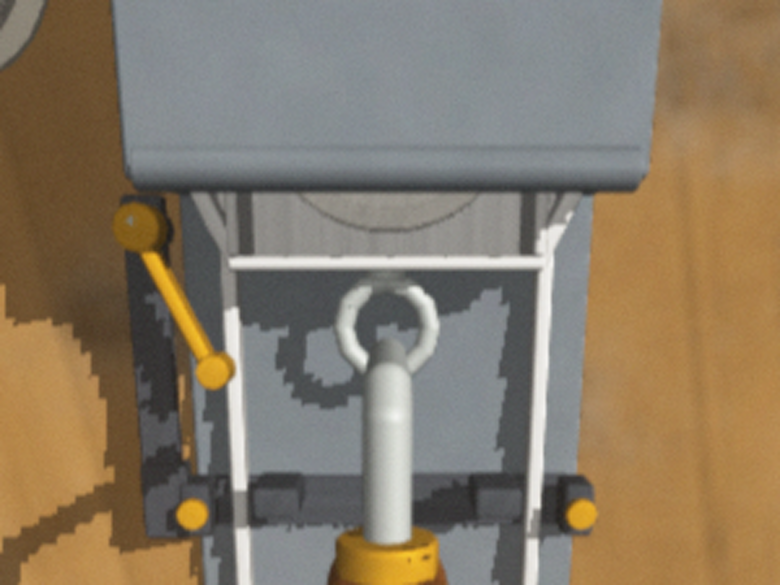

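The wrist view shows the ring centred at (387,325), the shank over it with the prong tip at about (389,348), the stop posts' near faces at y≈475, and the catch nose at (215,370). It also shows the tray front at y≈263.

Run:
```python
from h import *
T=np.load("pics/w4.npy");s=ctrl.read_state()
g=lambda u,v,z:px2w("wrist",((u+.5)/2.6-.5+130,(v+.5)/2.6-.5),z,T)*1000
c=lambda P:(w2px("wrist",np.array(P)/1000,T)[0]-[130,0]+.5)*2.6-.5
y=s["tool_rot"][2];a=np.array([np.cos(y),np.sin(y),0]);o=s["eef_pos"]*1000
e=g(387,325,.02);print("eye",e,"width",np.linalg.norm(g(335,325,.02)-g(438,325,.02)))
for zt in(73,):
  for d in(58,60,62):
    t=o+a*d;print("tip px",d,c([t[0],t[1],zt]),"top px",c([t[0],t[1],zt+51.5]))
print("prong xy",(o+60*a),"yaw",np.degrees(y))
l,r=g(230,263,.032),g(545,263,.032);print("tray front",l,r,np.linalg.norm(l-r),np.degrees(np.arctan2(*(r-l)[1::-1]))+90)
p=[g(u,475,.026) for u in(258,515)];print("stop",p)
rl=[g(232,310,.016),g(240,580,.016),g(552,220,.016),g(532,580,.016)]
print("rail yaw",[np.degrees(np.arctan2(*(rl[i]-rl[i+1])[1::-1])) for i in(0,2)],np.linalg.norm(rl[0]-rl[2]))
print("front->stop",( (l+r)/2-(p[0]+p[1])/2)@a,"nose",(g(215,370,.034)-e)@a)
```

```text
eye [472.24393575 -16.35084512  20.        ] width 24.983474787453048
tip px 58 [389.48100926 356.43439099] top px [390.51761235 396.45642135]
tip px 60 [389.49718295 345.57654697] top px [390.5454654  381.36085423]
tip px 62 [389.51346573 334.6434533 ] top px [390.57358307 366.11751989]
prong xy [472.68144657 -16.53317143  70.38120818] yaw 79.8952367827922
tray front [439.94363586   4.08015066  32.        ] [509.81494768  -8.33255603  32.        ] 70.96531196488898 79.92644483372226
stop [array([434.48763277, -46.08000407,  26.        ]), array([497.21383981, -57.21653456,  26.        ])]
rail yaw [np.float64(78.8023463601536), np.float64(79.62932432359209)] 80.2798276810687
front->stop 50.337957083916585 nose -9.19149175031528
```

Call:
send_rows(
  rows=[
    [[0,0,-6],[0,0,0],255],
    [[0,0,-14],[0,0,0],255],
    [[0,0,-22],[0,0,0],255],
    [[0,0,-30],[0,0,0],255],
    [[0,0,-36],[0,0,0],255],
    [[0,0,-41],[0,0,0],255],
    [[0,0,-44],[0,0,0],255],
    [[0,0,-46],[0,0,0],255],
  ],
)

```text
clock: 7.17
eef_pos: [0.462, -0.0756, 0.0239]
tool_rot: [-3.141, -0.0, 1.396]
ft_force: [-0.2, -0.2, -1.2]
grip_width: 0.198
grip_force: 78.0
```

Call:
send_rows(
  rows=[
    [[0,0,-2],[0,0,0],255],
    [[0,0,-4],[0,0,0],255],
    [[0,0,-6],[0,0,0],255],
    [[0,0,-8],[0,0,0],255],
    [[0,0,-10],[0,0,0],255],
    [[0,0,-12],[0,0,0],255],
    [[0,0,-14],[0,0,0],255],
    [[0,0,-16],[0,0,0],255],
  ],
)

```text
clock: 7.83
eef_pos: [0.4622, -0.0757, 0.0083]
tool_rot: [-3.142, 0.0, 1.396]
ft_force: [-0.4, 0.7, -1.3]
grip_width: 0.193
grip_force: 78.0
```

Run:
```python
from h import *
snap("wrist","w5",(130,430,0,225),1.3)
snap("side","s5",(220,310,165,245),1)
i=cv2.imread("pics/w5.png");j=cv2.resize(cv2.imread("pics/s5.png"),(400,i.shape[0]),interpolation=cv2.INTER_CUBIC)
cv2.imwrite("pics/c5.png",np.hstack([i,j]))
s=ctrl.read_state();print({k:np.round(s[k],4) for k in("clock","eef_pos","tool_rot","ft_force","torque","grip_width")})
```

```text
{'clock': np.float64(7.9333), 'eef_pos': array([ 0.462 , -0.0756,  0.0081]), 'tool_rot': array([-3.141 ,  0.    ,  1.3958]), 'ft_force': array([-0.0706,  0.0355, -0.8712]), 'torque': array([0.0029, 0.0333, 0.0199]), 'grip_width': np.float64(0.1959)}
```

View pics/c5.png

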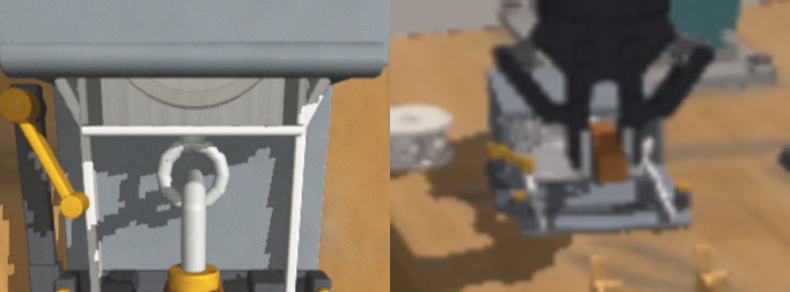

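The prong is inside the ring, at (193,180), with no contact force. I'll pull along the rack's -x.

Call:
send_rows(
  rows=[
    [[-0.2,-1,0],[0,0,0],255],
    [[-0.4,-2,0],[0,0,0],255],
    [[-0.6,-3.5,0],[0,0,0],255],
    [[-0.9,-5,0],[0,0,0],255],
    [[-1.4,-8,0],[0,0,0],255],
    [[-1.9,-11,0],[0,0,0],255],
    [[-2.5,-14,0],[0,0,0],255],
    [[-3,-17,0],[0,0,0],255],
  ],
)

```text
clock: 8.6
eef_pos: [0.4592, -0.0929, 0.0085]
tool_rot: [-3.141, -0.0, 1.396]
ft_force: [1.0, 2.2, -2.0]
grip_width: 0.192
grip_force: 78.0
```

Call:
send_rows(
  rows=[
    [[-0.5,-3,0],[0,0,0],255],
    [[-1,-5.5,0],[0,0,0],255],
    [[-1.4,-8,0],[0,0,0],255],
    [[-1.9,-10.5,0],[0,0,0],255],
    [[-2.3,-13,0],[0,0,0],255],
    [[-2.7,-15,0],[0,0,0],255],
    [[-3,-17,0],[0,0,0],255],
    [[-3.3,-19,0],[0,0,0],255],
  ],
)

```text
clock: 9.27
eef_pos: [0.4561, -0.1109, 0.0084]
tool_rot: [-3.141, -0.002, 1.396]
ft_force: [3.1, 8.4, -3.2]
grip_width: 0.193
grip_force: 78.0
```

Call:
send_rows(
  rows=[
    [[-0.2,-1,0],[0,0,0],255],
    [[-0.4,-2,0],[0,0,0],255],
    [[-0.5,-3,0],[0,0,0],255],
    [[-0.7,-4,0],[0,0,0],255],
    [[-0.9,-5,0],[0,0,0],255],
    [[-1.1,-6,0],[0,0,0],255],
    [[-1.2,-7,0],[0,0,0],255],
    [[-1.4,-8,0],[0,0,0],255],
  ],
)

```text
clock: 9.93
eef_pos: [0.4547, -0.1183, 0.0083]
tool_rot: [-3.141, -0.003, 1.397]
ft_force: [2.3, 10.3, -3.5]
grip_width: 0.198
grip_force: 78.0
```

Call:
send_rows(
  rows=[
    [[-0.1,-0.5,0],[0,0,0],255],
    [[-0.2,-1,0],[0,0,0],255],
    [[-0.3,-1.5,0],[0,0,0],255],
    [[-0.4,-2,0],[0,0,0],255],
    [[-0.4,-2.5,0],[0,0,0],255],
    [[-0.5,-3,0],[0,0,0],255],
    [[-0.6,-3.5,0],[0,0,0],255],
    [[-0.7,-4,0],[0,0,0],255],
  ],
)

```text
clock: 10.6
eef_pos: [0.4546, -0.1233, 0.0085]
tool_rot: [3.14, -0.001, 1.396]
ft_force: [3.8, 5.8, -4.3]
grip_width: 0.194
grip_force: 78.0
```

Call:
send_rows(
  rows=[
    [[0,-0.2,0],[0,0,0],255],
    [[-0.1,-0.5,0],[0,0,0],255],
    [[-0.1,-0.7,0],[0,0,0],255],
    [[-0.2,-0.9,0],[0,0,0],255],
    [[-0.2,-1.1,0],[0,0,0],255],
    [[-0.2,-1.3,0],[0,0,0],255],
    [[-0.3,-1.5,0],[0,0,0],255],
    [[-0.3,-1.5,0],[0,0,0],255],
  ],
)

```text
clock: 11.27
eef_pos: [0.4538, -0.1254, 0.0086]
tool_rot: [3.141, 0.0, 1.396]
ft_force: [1.2, 1.9, -0.9]
grip_width: 0.194
grip_force: 78.4
```

Call:
send_rows(
  rows=[
    [[0,-0.2,0],[0,0,0],255],
    [[-0.1,-0.4,0],[0,0,0],255],
    [[-0.1,-0.6,0],[0,0,0],255],
    [[-0.1,-0.8,0],[0,0,0],255],
    [[-0.2,-1,0],[0,0,0],255],
    [[-0.2,-1,0],[0,0,0],255],
    [[-0.2,-1,0],[0,0,0],255],
    [[-0.2,-1,0],[0,0,0],255],
  ],
)

```text
clock: 11.93
eef_pos: [0.4531, -0.1259, 0.0084]
tool_rot: [-3.141, -0.0, 1.396]
ft_force: [2.1, 4.1, -2.1]
grip_width: 0.199
grip_force: 78.3
```

Run:
```python
from h import *
snap("wrist","w6",(130,430,0,225),2.6)
s=ctrl.read_state();print({k:np.round(s[k],4) for k in("clock","eef_pos","tool_rot","ft_force","torque","grip_width")})
```

```text
{'clock': np.float64(11.9833), 'eef_pos': array([ 0.4532, -0.1259,  0.0084]), 'tool_rot': array([-3.1411e+00, -4.0000e-04,  1.3960e+00]), 'ft_force': array([ 1.4239,  5.2438, -0.3904]), 'torque': array([ 1.1556e+00, -2.8890e-01, -5.0000e-04]), 'grip_width': np.float64(0.1977)}
```

View pics/w6.png

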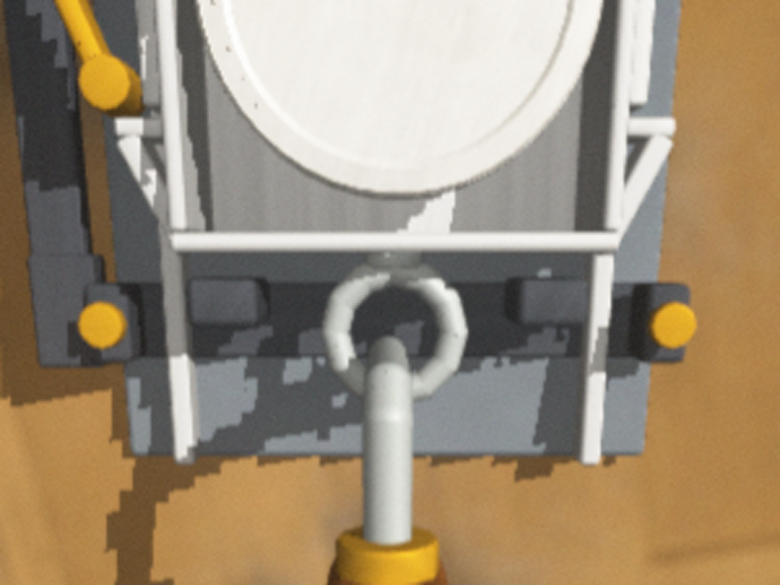

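The picture shows the catch nose at (108,85) seated just behind the tooth's steep back (y≈120) and close to the flank. The tray front is at y≈241 and the stop faces at y≈278. I'll check the remaining gap.

Run:
```python
from h import *
T=np.load("pics/w6.npy");s=ctrl.read_state()
g=lambda u,v,z:px2w("wrist",((u+.5)/2.6-.5+130,(v+.5)/2.6-.5),z,T)*1000
y=s["tool_rot"][2];a=np.array([np.cos(y),np.sin(y),0])
m=np.array([477.25,13.25,0])
for n,P in dict(front=g(395,248,.032),stop=g(395,280,.026),eye=g(396,330,.02),nose=g(108,85,.034),toothback=g(125,120,.020),tb2=g(125,120,.03)).items(): print(n,np.round(P,1),"x",round((P-m)@a,1),"y",round((P-m)@[-a[1],a[0],0],1))
```

```text
front [467.4 -50.6  32. ] x -64.6 y -1.3
stop [466.5 -55.5  26. ] x -69.6 y -1.4
eye [465.3 -64.1  20. ] x -78.2 y -1.7
nose [429.  -20.1  34. ] x -41.3 y 41.7
toothback [427.  -22.7  20. ] x -44.2 y 43.3
tb2 [429.3 -24.5  30. ] x -45.5 y 40.6
```

Call:
send_rows(
  rows=[
    [[0,-0.2,0],[0,0,0],255],
    [[-0.1,-0.4,0],[0,0,0],255],
    [[-0.1,-0.6,0],[0,0,0],255],
    [[-0.1,-0.8,0],[0,0,0],255],
    [[-0.1,-0.8,0],[0,0,0],255],
    [[-0.1,-0.8,0],[0,0,0],255],
    [[-0.1,-0.8,0],[0,0,0],255],
    [[-0.1,-0.8,0],[0,0,0],255],
  ],
)

```text
clock: 12.65
eef_pos: [0.453, -0.1264, 0.0084]
tool_rot: [-3.141, -0.001, 1.396]
ft_force: [0.5, 5.9, -2.0]
grip_width: 0.195
grip_force: 78.3
```

Run:
```python
from h import *
s=ctrl.read_state();print({k:np.round(s[k],4) for k in("clock","eef_pos","tool_rot","ft_force","torque")})
T=np.load("pics/w4.npy")
g=lambda u,v,z:px2w("wrist",((u+.5)/2.6-.5+130,(v+.5)/2.6-.5),z,T)*1000
y=s["tool_rot"][2];a=np.array([np.cos(y),np.sin(y),0]);m=np.array([477.25,13.25,0])
for P in(g(215,370,.034),g(387,325,.02),g(390,478,.026),g(140,226,.034)): print(P,(P-m)@a,(P-m)@[-a[1],a[0],0])
```

```text
{'clock': np.float64(12.65), 'eef_pos': array([ 0.453 , -0.1264,  0.0084]), 'tool_rot': array([-3.1409e+00, -1.0000e-03,  1.3961e+00]), 'ft_force': array([ 0.4753,  5.8612, -1.9851]), 'torque': array([ 1.4073, -0.3284, -0.0661])}
[431.5465427  -18.43435559  34.        ] -39.14572954393823 39.500838681382064
[472.24393575 -16.35084512  20.        ] -30.0204012268033 -0.21499191067649995
[466.57432083 -52.55249594  26.        ] -66.65647141906385 -0.9238050771569807
[422.46410939  15.14790825  34.        ] -7.65320115230822 54.28189733502767
```

The nose sits 2.2 mm further out than when free, about 0.065 rad, so the catch has snapped in behind the tooth. The tray is at the stop with about 6 N on it. I'll slacken and unhook.

Call:
send_rows(
  rows=[
    [[0.2,1,0],[0,0,0],255],
    [[0.3,2,0],[0,0,0],255],
    [[0.5,3,0],[0,0,0],255],
    [[0.7,4,0],[0,0,0],255],
    [[0.9,4.9,0],[0,0,0],255],
    [[0.9,4.9,0],[0,0,0],255],
    [[0.9,4.9,0],[0,0,0],255],
    [[0.9,4.9,0],[0,0,0],255],
  ],
)

```text
clock: 13.32
eef_pos: [0.4541, -0.1221, 0.0085]
tool_rot: [-3.141, 0.0, 1.396]
ft_force: [-0.2, -0.3, -0.5]
grip_width: 0.197
grip_force: 78.4
```

Call:
send_rows(
  rows=[
    [[0,0,2],[0,0,0],255],
    [[0,0,5],[0,0,0],255],
    [[0,0,9],[0,0,0],255],
    [[0,0,15],[0,0,0],255],
    [[0,0,25],[0,0,0],255],
    [[0,0,38],[0,0,0],255],
    [[0,0,52],[0,0,0],255],
    [[0,0,62],[0,0,0],255],
  ],
)

```text
clock: 13.98
eef_pos: [0.4545, -0.1222, 0.0721]
tool_rot: [3.141, 0.0, 1.396]
ft_force: [0.5, 0.2, -0.6]
grip_width: 0.197
grip_force: 78.4
```

Run:
```python
from h import *
snap("wrist","w7",(130,430,0,225),2.6)
snap("top","t7",(140,360,150,265),3.6)
s=ctrl.read_state();print({k:np.round(s[k],4) for k in("clock","eef_pos","tool_rot","ft_force","torque","grip_width")})
# commanded sum and way home
import numpy as np
```

```text
{'clock': np.float64(14.0833), 'eef_pos': array([ 0.4555, -0.1224,  0.0724]), 'tool_rot': array([3.1383e+00, 3.0000e-04, 1.3957e+00]), 'ft_force': array([-0.1845,  0.1339, -0.2538]), 'torque': array([-0.0431, -0.0269,  0.0339]), 'grip_width': np.float64(0.1992)}
```

View pics/w7.png

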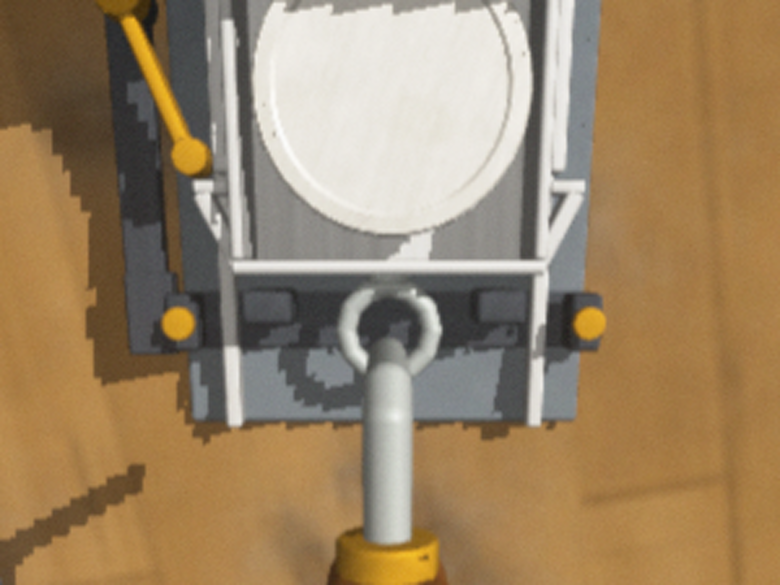

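The hook is free of the ring and sits in the grip just as before. The nose at (190,155) is latched behind the tooth at y≈185. Now back to the rest, reversing the summed command (-31, -156.6, yaw -1.501).

Call:
send_rows(
  rows=[
    [[-1,-6,3],[0,0,-0.05],255],
    [[-3,-17,6],[0,0,-0.15],255],
    [[-5,-28,8],[0,0,-0.26],255],
    [[-7,-39,8],[0,0,-0.36],255],
    [[-9,-50,8],[0,0,-0.46],255],
    [[-12,-61,8],[0,0,-0.56],255],
    [[-14,-71,8],[0,0,-0.66],255],
    [[-16,-80,8],[0,0,-0.76],255],
  ],
)

```text
clock: 14.75
eef_pos: [0.4377, -0.2026, 0.078]
tool_rot: [-3.141, 0.0, 0.631]
ft_force: [0.0, 0.1, -1.1]
grip_width: 0.196
grip_force: 78.4
```

Call:
send_rows(
  rows=[
    [[-2,-12,0],[0,0,-0.11],255],
    [[-4,-24,0],[0,0,-0.22],255],
    [[-7,-35,0],[0,0,-0.33],255],
    [[-9,-46,0],[0,0,-0.44],255],
    [[-11,-56,0],[0,0,-0.54],255],
    [[-13,-66,0],[0,0,-0.64],255],
    [[-14.5,-73,0],[0,0,-0.71],255],
    [[-14.9,-76.6,0],[0,0,-0.741],255],
  ],
)

```text
clock: 15.42
eef_pos: [0.4228, -0.2793, 0.078]
tool_rot: [-3.141, 0.001, -0.109]
ft_force: [0.7, 0.2, -1.1]
grip_width: 0.198
grip_force: 78.4
```

Run:
```python
from h import *
ctrl.read_camera("top");ctrl.read_camera("top");ctrl.read_camera("top")
s=ctrl.read_state();print({k:np.round(s[k],4) for k in("clock","eef_pos","tool_rot","ft_force","torque","grip_width")})
```

```text
{'clock': np.float64(15.5667), 'eef_pos': array([ 0.423 , -0.2785,  0.0782]), 'tool_rot': array([-3.1411e+00,  4.0000e-04, -1.0370e-01]), 'ft_force': array([-0.6817,  0.5017, -1.4331]), 'torque': array([0.0466, 0.0754, 0.0502]), 'grip_width': np.float64(0.1927)}
```

Back at the grip pose (423.1, -278.6, yaw -0.105), 63 mm above it. I'll lower.

Call:
send_rows(
  rows=[
    [[0,0,-6],[0,0,0],255],
    [[0,0,-16],[0,0,0],255],
    [[0,0,-26],[0,0,0],255],
    [[0,0,-34],[0,0,0],255],
    [[0,0,-40],[0,0,0],255],
    [[0,0,-44],[0,0,0],255],
    [[0,0,-47],[0,0,0],255],
    [[0,0,-49],[0,0,0],255],
  ],
)

```text
clock: 16.23
eef_pos: [0.4232, -0.2786, 0.029]
tool_rot: [-3.141, 0.0, -0.105]
ft_force: [-0.2, 0.2, 0.3]
grip_width: 0.195
grip_force: 78.4
```

Call:
send_rows(
  rows=[
    [[0,0,-2],[0,0,0],255],
    [[0,0,-4],[0,0,0],255],
    [[0,0,-6],[0,0,0],255],
    [[0,0,-8],[0,0,0],255],
    [[0,0,-10],[0,0,0],255],
    [[0,0,-12],[0,0,0],255],
    [[0,0,-13],[0,0,0],255],
    [[0,0,-13.5],[0,0,0],255],
  ],
)

```text
clock: 16.9
eef_pos: [0.4232, -0.2786, 0.0158]
tool_rot: [-3.141, 0.0, -0.105]
ft_force: [-2.2, 1.0, 5.8]
grip_width: 0.2
grip_force: 79.2
```

The contact force is 5.8 N, the same as when I gripped it, so it is seated. I'll release and retreat.

Call:
send_rows(
  rows=[
    [[0,0,0],[0,0,0],150],
    [[0,0,0],[0,0,0],100],
    [[0,0,0],[0,0,0],40],
    [[0,0,0],[0,0,0],0],
    [[0,0,0],[0,0,0],0],
    [[0,0,0],[0,0,0],0],
    [[0,0,0],[0,0,0],0],
    [[0,0,0],[0,0,0],0],
  ],
)

```text
clock: 17.57
eef_pos: [0.4232, -0.2787, 0.016]
tool_rot: [-3.141, -0.0, -0.105]
ft_force: [-0.6, -0.5, 0.5]
grip_width: 1.002
grip_force: 0.0
```

Call:
send_rows(
  rows=[
    [[0,0,6],[0,0,0],0],
    [[0,0,18],[0,0,0],0],
    [[0,0,34],[0,0,0],0],
    [[0,0,52],[0,0,0],0],
    [[0,0,72],[0,0,0],0],
    [[0,0,92],[0,0,0],0],
    [[0,0,110],[0,0,0],0],
    [[0,0,128],[0,0,0],0],
  ],
)

```text
clock: 18.23
eef_pos: [0.4232, -0.2786, 0.1455]
tool_rot: [3.141, -0.0, -0.105]
ft_force: [0.0, -0.6, 0.6]
grip_width: 1.004
grip_force: 0.0
```

Run:
```python
from h import *
ctrl.read_camera("top");ctrl.read_camera("top");ctrl.read_camera("top")
snap("wrist","w8",None,1)
s=ctrl.read_state();print({k:np.round(s[k],4) for k in("clock","eef_pos","ft_force","grip_width")})
# find handle numerically in w1 and w8 (brown-red, saturated)
for f in("w1","w8"):
    im=cv2.imread(f"pics/{f}_full.png");T=np.load(f"pics/{f}.npy")
    h=cv2.cvtColor(im,cv2.COLOR_BGR2HSV);m=((h[...,0]<13)&(h[...,1]>150)&(h[...,2]>60)).astype(np.uint8)
    n,l,st,ce=cv2.connectedComponentsWithStats(m);i=1+np.argmax(st[1:,4]);p=cv2.findNonZero((l==i).astype(np.uint8))
    r=cv2.minAreaRect(p);b=[px2w("wrist",q,.077,T)[:2]*1000 for q in cv2.boxPoints(r)];print(f,st[i],np.round(b,1).tolist(),np.round(np.mean(b,0),1))
```

```text
{'clock': np.float64(18.4333), 'eef_pos': array([ 0.4234, -0.2788,  0.1443]), 'ft_force': array([ 0.256 , -0.2584, -0.8048]), 'grip_width': np.float64(1.0033)}
w1 [168  14  14  20  48] [[556.2, -215.8], [557.4, -218.3], [546.1, -225.2], [544.8, -222.6]] [ 551.1 -220.5]
w8 [200   0   6  19  41] [[562.0, -245.3], [562.0, -247.7], [551.9, -247.3], [552.0, -244.9]] [ 557.  -246.3]
```

Run:
```python
from h import *
def box(f,n,seed,z,T,tol):
    im=cv2.imread(f).astype(int);m=np.abs(im-im[seed[1]-2:seed[1]+3,seed[0]-2:seed[0]+3].mean((0,1))).max(2)<tol
    n_,l=cv2.connectedComponents(m.astype(np.uint8));p=cv2.findNonZero((l==l[seed[1],seed[0]]).astype(np.uint8))
    b=[px2w(n,q,z,T)[:2]*1000 for q in cv2.boxPoints(cv2.minAreaRect(p))]
    e=max((b[1]-b[0],b[2]-b[1]),key=np.linalg.norm)
    print(f,len(p),"c",np.round(np.mean(b,0),1),"yaw",round(np.degrees(np.arctan(e[1]/e[0])),1),"LxW",[round(np.linalg.norm(b[i]-b[i-1])) for i in(0,1)])
for f in("w1","w8"):
    T=np.load(f"pics/{f}.npy");q=w2px("wrist",[.4225,-.2785,.077],T)[0].round().astype(int)
    for tol in(25,35): box(f"pics/{f}_full.png","wrist",q,.077,T,tol)
```

```text
pics/w1_full.png 1856 c [ 424.1 -276.4] yaw -4.9 LxW [76, 19]
pics/w1_full.png 25357 c [ 470.2 -274.2] yaw 88.8 LxW [193, 359]
pics/w8_full.png 1917 c [ 424.9 -275.2] yaw -8.4 LxW [22, 75]
pics/w8_full.png 18054 c [ 450.4 -256.2] yaw -73.4 LxW [168, 379]
```

The handle is back within about 1 mm of where it started, the tray is latched and the gripper is clear. Handing in.

```bash
python3 -c "
from rig import ctrl
print(ctrl.close_job())"
```

```text
the job is handed in; nothing more can be done
None
```

I handed the job in at about 18 s: the tray is out with the catch latched behind its tooth (6 to 12 N read at the wrist between pull steps), the hook is unhooked and back in its rest to about 1 mm, and the spool, bottle and other tin were not touched.

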